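# Discard the used vial and close the sharps tub

## Task

Drop the used vial with the green cap into the open yellow sharps tub, then put the red lid on the tub so that it sits squarely down on the rim all round. Leave the red-capped vial standing where it is.

Things in the scene. Friction and masses are not known exactly. Their poses are not given: they have to be found in the camera images.
- sharps_tub: Open yellow tub standing firmly on the table, cannot shift; 187 mm along its x, 207 mm along its y, 178 mm high to the rim. Origin at the centre of its underside, z up. The mouth is clear for 80 mm from the centre along x and 90 mm along y, corners cut; the walls taper to a floor of 63 mm half width.
- lid_grip (a point): Mid-handle of the loose red lid (180 g): plate 200 (x) by 220 (y) mm on a 14 mm deep lip that enters the tub's mouth with 12 mm play. Handle: bar 90 mm along lid x, 18 mm wide. Point is 13 mm under the handle top, 27 above the plate, 46 above the lip's foot (the lid lies on its lip). Seated, lid x along tub x (either way round), it is 210 mm above the underside of the tub, centred.
- green_mid (a point): Centre (36 mm above its foot) of the used vial with the green screw cap, standing loose and upright on the table; 72 mm high, clear body 20 mm across up to 56 mm, cap 23 mm across, 22 g. z up along the vial.
- red_mid (a point): Centre of the red-capped vial, otherwise the same as the green one, standing loose and upright on the table; not to be used.

How it is judged:
By the outcome, as a careful person would: the job done as asked, in the order asked, and still so for the second after the job is handed in, with the robot touching nothing.
It also fails if it takes over 61 s, if anything falls off the work surface, if the arm or the gripper's body presses on something with over 40 N, if the wrist force passes 120 N, or if a joint passes its speed limit or range.

## Robot

A 6-joint arm with a two-finger parallel gripper is mounted at the origin on a cart in front of the work surface, level with it; the furniture and walls round the work are solid. World frame = base frame: x ahead of the robot, y to its left, z up, the work surface at z = 0. Lengths are in m, angles in rad, forces in N, time in s.
With the tool pointing down it reaches from about 0.4 to 0.825 m from the base axis. Payload 7 kg.
Tool frame: the origin (TCP) lies at the very end of the fingers, on their centre line; the grasp point (between the pads) lies r.tcp_to_grasp behind it (r.tcp_to_grasp is the distance from the TCP to the grasp point, in m); z points along the fingers, y is the direction in which the jaws open and shut (so a half turn about z gives the same grasp; the last joint's range is limited). The gripper opens to 88 mm and grips with 3 to 60 N. Pads are 19 mm wide; open, the fingers measure 130 mm over their backs; the gripper's body (78 mm by 193 mm) begins 47 mm behind the grasp point.
Start: joints at [-0.86, 0.359, 0.012, 0, -1.224, -0.288], TCP at [0.277, -0.616, 0.227] pointing down, gripper open.
Joint ranges: [-3.07, 3.07], [-1.43, 2.12], [-1.02, 1.25], [-3.03, 1.67], [-3.05, -0], [-3.03, 3.03]. Speed limits (rad/s): [2.39, 2.39, 3.01, 3.14, 3.14, 3.14].

## Interface

Orientations are given as a rotation vector (axis times angle).
In Python, from workcell import r gives the robot as it stands.
- The arm moves only by the tool play_rows, never from a script. Its argument "targets" is a list of rows, each an object with "dp": the shift along the tool's x, y, z in mm, a list of three; "angular": the turn, a rotation vector about the tool's x, y, z in degrees, a list of three; "hand": the opening, from 0 (shut) to 1 (fully open). In form: [{"dp": [dx, dy, dz], "angular": [wx, wy, wz], "hand": hand}, ...]. A call has 1 to 5 rows; each row shifts and turns the commanded pose from where the row before left it, along the tool's axes as they then stand; what a row does not reach is not made up. A row lasts 1/12 s, in which the tool goes at most 41.7 mm and 7.16 degrees, less where a joint would pass 70% of its speed; a pose out of reach is approached as far as the arm can. A call with a gripper value outside its range is refused whole. The fingers move at their own pace and stop on an object; "grip_force" is the grip in N (left out, the last holds). Time passes only in rows, so rows that do not move let the fingers close. It gives the time, the measured TCP pose, the force and the opening at its end, in the units of the state.
- r.observe(): the state, without advancing time (a new reading comes with each control period).
- r.capture(name): name is "side" or "top" or "wrist"; returns the picture (480x640x3 uint8, blue, green, red); there is no depth.
- r.camera_info(name): a dict with "mtx" (3x3 intrinsics, pixels), "view" (4x4, takes a point from world to camera coordinates); the wrist camera has in their place "T_tool_cam" (4x4, takes a point from camera to tool coordinates, whose origin is the TCP and whose axes are the flange's). Camera axes: x right, y up, looking along -z (the intrinsics and any distortion apply to the point x, -y, -z); pixel columns grow to the right and rows downward; lengths in m; the calibration is good to about 2 mm. A picture is of the moment at which its call begins: read the wrist's pose just before it. camera_info takes no time and is no camera call.
- r.hand_in(): hands the job in, once; it reports no verdict.
The state is a dict: "time": time; "joint_positions": joint angles; "joint_vel": joint speeds; "effort": joint torques, N m; "ee_pos": TCP position; "eef_rot": TCP orientation; "wrist_force": force on the tool from outside, world axes, zero at the start; "wrist_torque": the same for the moment, N m; "grip_width": opening from 0.0 (shut) to 1.0 (fully open).
Only numpy, scipy, OpenCV 4.12 (cv2) and the standard library are available. Lean on these libraries where they do the work, as an engineer would, in place of code of your own. Each camera call takes 0.05 s, during which the arm holds its last target.

## Working session

There is one attempt and no reset: what is moved stays moved. The work goes in short steps, Python scripts to look and compute and a tool call to move; the robot and the scene stay as the last step left them, time stands still between calls to the robot, and variables do not carry over. Pictures are saved under pics/ and viewed, and the job is handed in when it is done.

Besides the shell and the picture viewer there is one more tool, called after ">>>" as name(argument=value, ...), one argument or row to a line, values as JSON. play_rows: Moves the arm, as the interface text tells. Its arguments: {"type":"object","properties":{"targets":{"type":"array","items":{"type":"object","properties":{"dp":{"type":"array","items":{"type":"number"}},"angular":{"type":"array","items":{"type":"number"}},"hand":{"type":"number"}}}},"grip_force":{"type":"number"}},"required":["targets"]}

```bash
mkdir -p pics; python3 - <<'E'
from workcell import r
import cv2
print(r.observe(), r.tcp_to_grasp)
for n in ("side","top","wrist"):
    i=r.camera_info(n); print(n,{k:(v.tolist() if hasattr(v,'tolist') else v) for k,v in i.items()})
    cv2.imwrite(f"pics/{n}0.png",r.capture(n))
E
```

```text
{'time': 0.0, 'joint_positions': array([-8.59911689e-01,  3.59404377e-01,  1.10898066e-02, -3.45696541e-04,
       -1.22411527e+00, -2.88123824e-01]), 'joint_vel': array([-0.00169532, -0.00171594, -0.00118069, -0.00065171, -0.00183501,
       -0.00060964]), 'effort': array([-7.67969177e-04, -5.82716739e+01,  2.93037021e+01,  6.99683726e+00,
        6.79407429e-03, -1.33301578e-04]), 'ee_pos': array([ 0.27673315, -0.6151396 ,  0.22562565]), 'eef_rot': array([ 6.58851579e-01, -3.07121955e+00, -2.49657912e-03]), 'wrist_force': array([-0.56239723,  0.31016248, -0.59733108]), 'wrist_torque': array([ 0.00037202, -0.00371491, -0.01609207]), 'grip_width': 0.9978640005428766} 0.0188
side {'mtx': [[601.2599811786677, 0.0, 315.13768834923656], [0.0, 601.2599811786677, 242.78833972086366], [0.0, 0.0, 1.0]], 'view': [[0.6582378904723905, 0.7525023112398334, 0.02152094619588247, -0.35733022595803604], [-0.47908839227606764, 0.39668026797329203, 0.783019206269533, 0.20202993742362113], [0.5806868277589823, -0.5257233460474681, 0.6216251052586791, -1.5131284791875637], [0.0, 0.0, 0.0, 1.0]]}
top {'mtx': [[584.2868012388608, 0.0, 326.9705080497889], [0.0, 584.2868012388608, 248.39422097664078], [0.0, 0.0, 1.0]], 'view': [[-0.08899510816442717, -0.9960316409295804, -0.0009170550308371246, 0.07287842723358819], [0.9664812965410597, -0.0865773284753663, 0.24169871665025722, -0.5449228519268885], [-0.24081896553036417, 0.020623686896289888, 0.9703509104337924, -1.2878432226275636], [0.0, 0.0, 0.0, 1.0]]}
wrist {'mtx': [[367.19478323390484, 0.0, 312.381643708232], [0.0, 367.19478323390484, 236.59658905459426], [0.0, 0.0, 1.0]], 'T_tool_cam': [[-0.0009193257505224036, 0.9642104669883661, 0.26513643693434874, 0.07222362210206695], [0.9999995422360847, 0.0009567564635190185, -1.2028775948401282e-05, 0.00010724560491992552], [-0.0002652692714259706, 0.2651363045060916, -0.964210905178461, -0.1577239015915338], [0.0, 0.0, 0.0, 1.0]]}
```

View pics/side0.png

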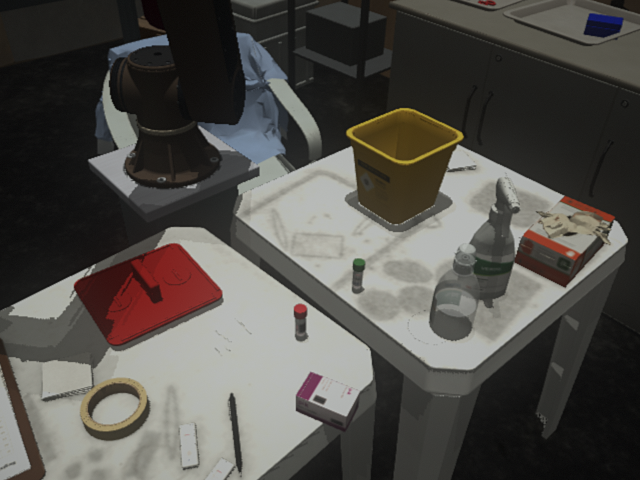

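View pics/top0.png

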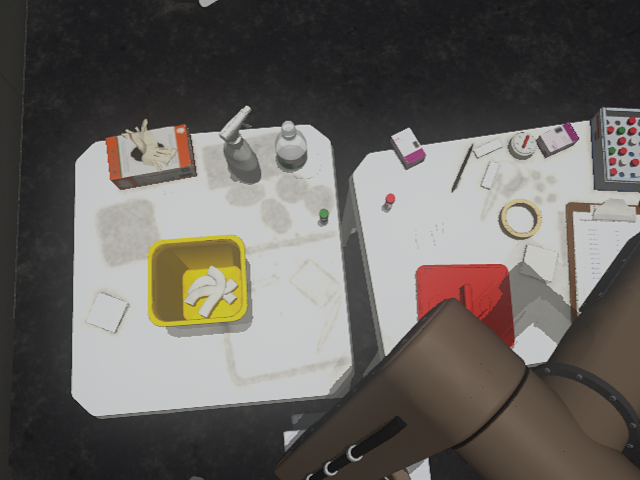

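View pics/wrist0.png

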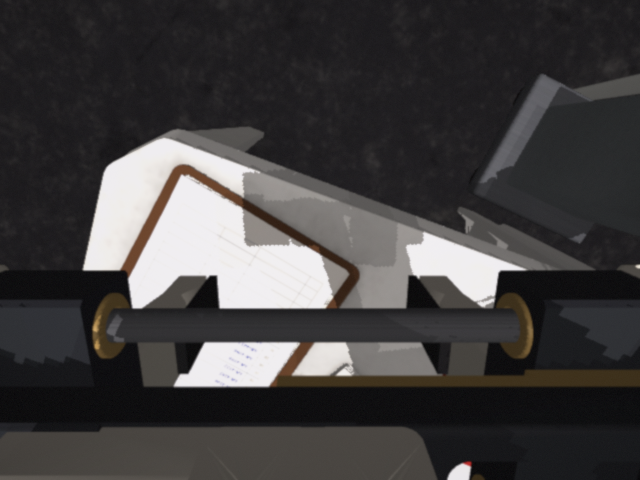

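The side view shows the tub at (405,165), green vial (358,275), red vial (300,320) and lid (148,290). The top view shows the tub at (198,280), green cap (324,215), red cap (390,201) and the lid, which the arm partly hides, at (465,305). Next, enlarged crops.

```bash
cat > h.py <<'E'
import cv2,numpy as np
from workcell import r
def crop(src,x0,y0,w,h,s,out):
    im=cv2.imread(src)[y0:y0+h,x0:x0+w]; im=cv2.convertScaleAbs(im,alpha=1.3,beta=10)
    im=cv2.resize(im,None,fx=s,fy=s,interpolation=cv2.INTER_CUBIC)
    for x in range((x0+9)//10*10,x0+w,10):
        X=(x-x0)*s+s//2; cv2.line(im,(X,0),(X,8 if x%50 else 16),(255,255,0),1)
        if x%20==0: cv2.putText(im,str(x),(X-10,26),0,.35,(255,255,0),1)
    for y in range((y0+9)//10*10,y0+h,10):
        Y=(y-y0)*s+s//2; cv2.line(im,(0,Y),(8,Y),(255,255,0),1)
        if y%20==0: cv2.putText(im,str(y),(10,Y+4),0,.35,(255,255,0),1)
    cv2.imwrite(out,im)
def cam(n,tool=None):
    i=r.camera_info(n);K=np.array(i['mtx'])
    if n!='wrist': V=np.array(i['view'])
    else:
        from scipy.spatial.transform import Rotation as R
        T=np.eye(4);T[:3,:3]=R.from_rotvec(tool[1]).as_matrix();T[:3,3]=tool[0]
        V=np.linalg.inv(T@np.array(i['T_tool_cam']))
    return K,np.diag([1,-1,-1,1.])@V
def ray(c,u,v):
    K,V=c; d=np.linalg.inv(K)@[u,v,1]; Rr=V[:3,:3]; o=-Rr.T@V[:3,3]; d=Rr.T@d; return o,d/np.linalg.norm(d)
def atz(c,u,v,z):
    o,d=ray(c,u,v); return o+d*(z-o[2])/d[2]
def tri(a,b):
    (o1,d1),(o2,d2)=a,b
    A=np.stack([d1,-d2],1); s=np.linalg.lstsq(A,o2-o1,rcond=None)[0]
    p,q=o1+s[0]*d1,o2+s[1]*d2; return (p+q)/2,np.linalg.norm(p-q)
def proj(c,P):
    K,V=c; p=V[:3,:3]@np.asarray(P)+V[:3,3]; p=K@p; return p[:2]/p[2]
E
python3 - <<'E'
from h import *
crop('pics/side0.png',330,95,150,130,5,'pics/a1.png')
crop('pics/side0.png',280,250,100,100,6,'pics/a2.png')
crop('pics/side0.png',60,230,180,130,4,'pics/a3.png')
crop('pics/top0.png',130,220,140,115,5,'pics/a4.png')
crop('pics/top0.png',300,180,110,60,7,'pics/a5.png')
crop('pics/top0.png',400,250,130,110,5,'pics/a6.png')
E
```

```text
(no output)
```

View pics/a1.png

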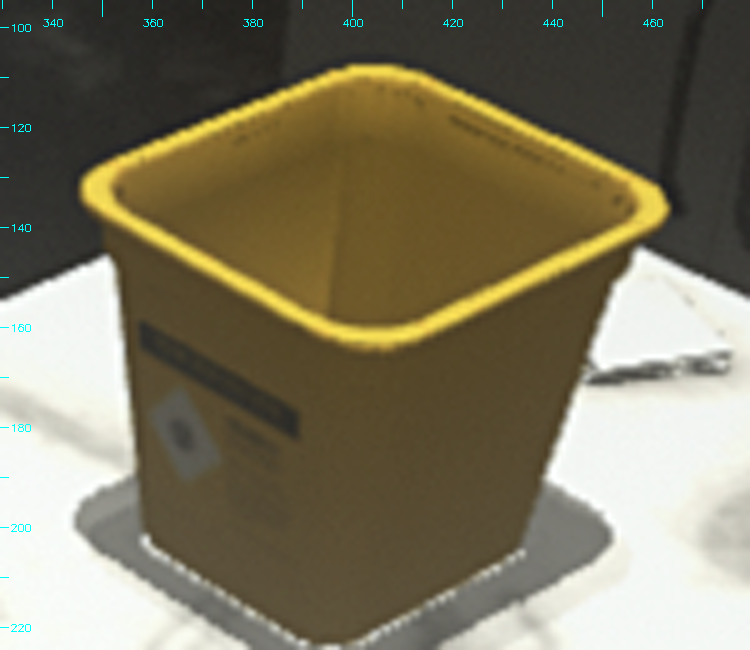

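View pics/a2.png

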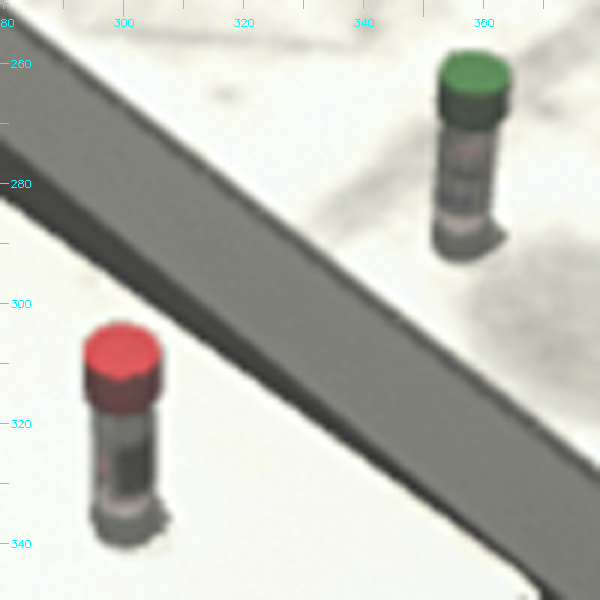

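View pics/a3.png

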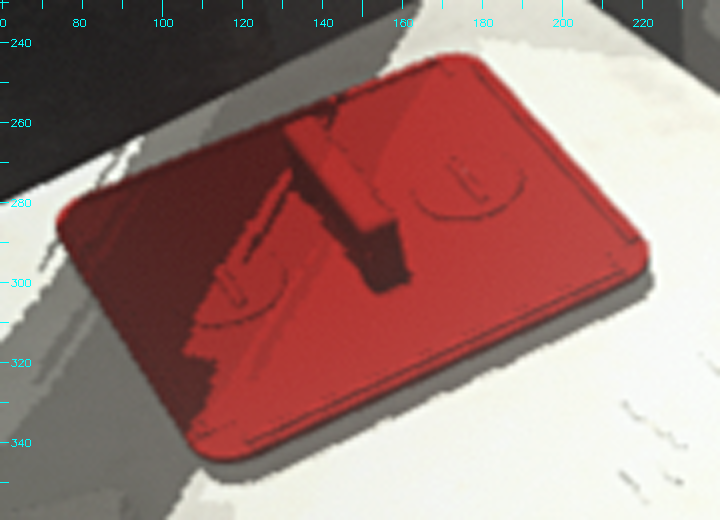

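View pics/a4.png

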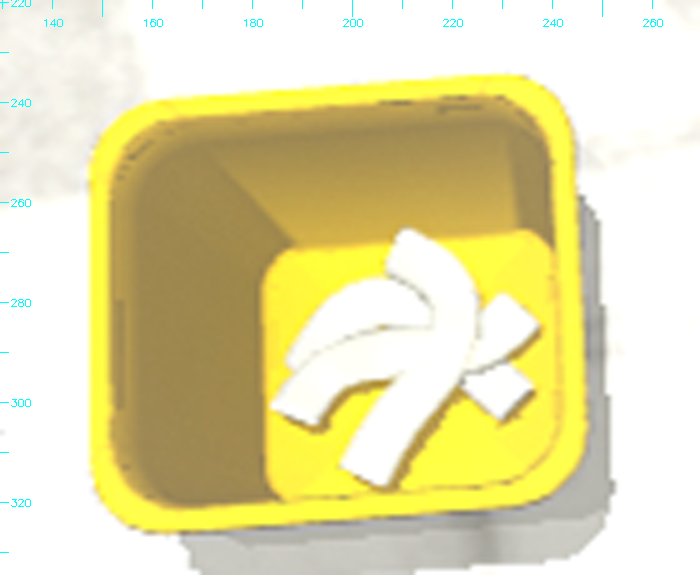

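View pics/a5.png

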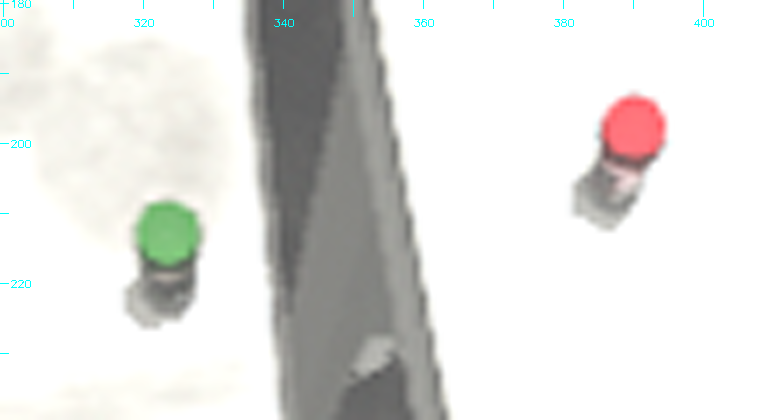

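View pics/a6.png

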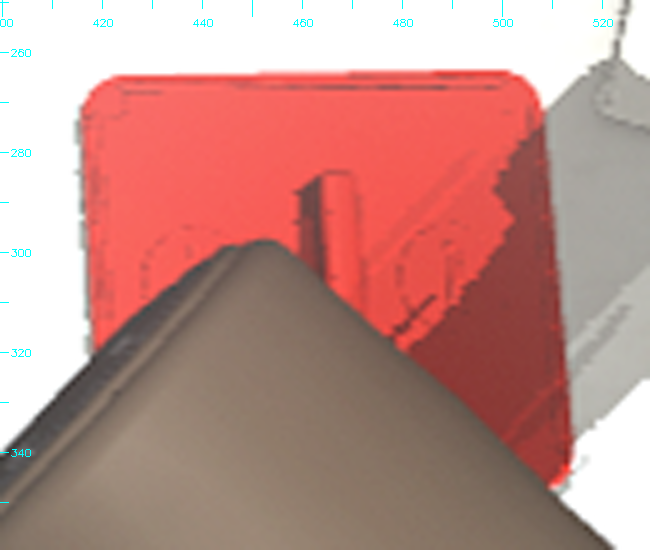

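```bash
cat > fit.py <<'E'
from h import *
from scipy.optimize import least_squares
S,T=cam('side'),cam('top')
def sc(pts,x0,y0,s): return [(x0+(a-s/2)/s,y0+(b-s/2)/s) for a,b in pts]
for n,s,t in (('green',(358.5,261.5),(323.5,212.6)),('red',(300,307.8),(389.9,197.6))):
    print(n,'cap top',tri(ray(S,*s),ray(T,*t)))
# handle far end top
print('handle end',tri(ray(S,*sc([(305,122)],60,230,4)[0]),ray(T,467.5,283.9)), 'handle mid side z=.059',atz(S,144.9,273.2,.059))
def rectfit(hx,hy,obs,x0,fz=None):
    # obs: list (cam, edge index, points) edges: 0:+x 1:+y 2:-x 3:-y
    def res(p):
        x,y,a=p[:3]; z=p[3] if fz is None else fz
        c,s=np.cos(a),np.sin(a)
        cs=[(hx,-hy),(hx,hy),(-hx,hy),(-hx,-hy)]
        W=[np.array([x+c*u-s*v,y+s*u+c*v,z]) for u,v in cs]
        o=[]
        for C,e,pts in obs:
            A,B=proj(C,W[e]),proj(C,W[(e+1)%4]); d=(B-A)/np.linalg.norm(B-A); nn=np.array([-d[1],d[0]])
            o+= [nn@(np.array(q)-A) for q in pts]
        return np.array(o)
    f=least_squares(res,x0,loss='soft_l1'); print(np.round(f.x,4),'yaw deg',np.degrees(f.x[2]),'res',np.round(res(f.x),1)); return f.x
q=lambda P:sc(P,130,220,5)
tt=[(T,0,q([(150,103),(500,76)])),(T,1,q([(91,190),(93,480)])),(T,2,q([(150,532),(490,506)])),(T,3,q([(577,170),(588,430)]))]
q=lambda P:sc(P,330,95,5)
# side: camera is at +x,-y? 
print('campos side',-S[1][:3,:3].T@S[1][:3,3],'top',-T[1][:3,:3].T@T[1][:3,3])
ss=[(S,2,q([(120,165),(340,72)])),(S,1,q([(430,78),(630,170)])),(S,0,q([(650,232),(430,338)])),(S,3,q([(100,222),(320,332)]))]
for nm,o in (('both',tt+ss),('top',tt),('side',ss)):
    print('tub',nm); rectfit(.0935,.1035,o,[.6,.2,0,.178],None if nm=='both' else .178)
q=lambda P:sc(P,60,230,4)
ls=[(S,3,q([(60,235),(185,440)])),(S,0,q([(240,455),(620,287)])),(S,1,q([(490,62),(640,228)])),(S,2,q([(90,200),(440,58)]))]
q=lambda P:sc(P,400,250,5)
lt=[(T,0,q([(130,75),(500,71)])),(T,1,q([(81,130),(93,340)])),(T,3,q([(542,110),(570,440)]))]
for nm,o in (('both',ls+lt),('top',lt),('side',ls)):
    print('lid',nm); rectfit(.1,.11,o,[.5,-.3,0,.019],None if nm=='both' else .019)
E
python3 fit.py
```

```text
green cap top (array([0.63435461, 0.02452625, 0.0735077 ]), np.float64(0.00014120922925108282))
red cap top (array([ 0.65723278, -0.13524151,  0.07251086]), np.float64(0.0012829030588753269))
handle end (array([ 0.42337005, -0.29123698,  0.11067038]), np.float64(0.03155582038040283)) handle mid side z=.059 [ 0.39684041 -0.28617487  0.059     ]
campos side [ 1.21065227 -0.60673644  0.79009541] top [0.2230065  0.05197133 1.38143383]
tub both
[ 0.4798  0.3041 -0.0045  0.1778] yaw deg -0.25978094241032706 res [-0.9 -1.2 -0.7 -0.5 -1.1 -0.5 -0.1 -0.6 -0.9 -0.3  0.3  0.7 -0.2 -0.4
  1.  -1. ]
tub top
[ 0.4796  0.3037 -0.012   0.178 ] yaw deg -0.6903374141226892 res [-1.1 -0.9 -0.4 -0.6 -0.9 -0.8 -0.4 -0.5]
tub side
[0.4805 0.305  0.0109 0.178 ] yaw deg 0.6226477968113312 res [-0.6 -0.5  0.3  0.2 -0.  -0.9  1.  -0.4]
lid both
[ 0.3946 -0.2852 -0.0816  0.018 ] yaw deg -4.676183955985579 res [ 0.3  0.8 -1.1  0.1  0.4  0.8 -1.4 -0.  -0.1  0.1  0.2 -0.3 -0.2 -0.2]
lid top
[ 0.3943 -0.2849 -0.0785  0.019 ] yaw deg -4.498973083825993 res [-0.   0.  -0.  -0.4 -0.1 -0.3]
lid side
[ 0.3955 -0.2857 -0.0846  0.019 ] yaw deg -4.848971963571909 res [ 0.3  0.5 -0.9  0.   0.3  0.9 -1.6 -0. ]
```

Everything triangulates to the right heights: cap tops 73 mm, rim 178 mm, plate 18 mm. I'm starting the move towards the green vial and squaring the tool to the world axes on the way.

>>> play_rows(
  targets=[
    {"dp": [-28, 21, 0], "angular": [0, 0, 4.84], "hand": 1},
    {"dp": [-26, 23.5, 0], "angular": [0, 0, 4.84], "hand": 1},
    {"dp": [-23.5, 26, 0], "angular": [0, 0, 4.84], "hand": 1},
    {"dp": [-21, 28, 0], "angular": [0, 0, 4.84], "hand": 1},
    {"dp": [-19, 29.5, 0], "angular": [0, 0, 4.84], "hand": 1},
  ],
  grip_force=15,
)

```text
time: 0.57
ee_pos: [0.3594, -0.4594, 0.2262]
eef_rot: [-0.007, -3.141, -0.001]
wrist_force: [0.8, 0.3, 0.3]
grip_width: 1.005
```

>>> play_rows(
  targets=[
    {"dp": [-18, 32, 0], "angular": [0, 0, 0], "hand": 1},
    {"dp": [-18, 32, 0], "angular": [0, 0, 0], "hand": 1},
    {"dp": [-18, 32, 0], "angular": [0, 0, 0], "hand": 1},
    {"dp": [-18, 32, 0], "angular": [0, 0, 0], "hand": 1},
    {"dp": [-18, 32, 0], "angular": [0, 0, 0], "hand": 1},
  ],
)

```text
time: 0.98
ee_pos: [0.4495, -0.2991, 0.2266]
eef_rot: [-0.001, 3.142, 0.0]
wrist_force: [0.9, 0.2, -0.2]
grip_width: 0.997
```

>>> play_rows(
  targets=[
    {"dp": [-18, 32, 0], "angular": [0, 0, 0], "hand": 1},
    {"dp": [-18, 32, 0], "angular": [0, 0, 0], "hand": 1},
    {"dp": [-18, 32, 0], "angular": [0, 0, 0], "hand": 1},
    {"dp": [-18, 32, 0], "angular": [0, 0, 0], "hand": 1},
    {"dp": [-18, 32, 0], "angular": [0, 0, 0], "hand": 1},
  ],
)

```text
time: 1.4
ee_pos: [0.5395, -0.139, 0.2266]
eef_rot: [-0.001, 3.142, 0.0]
wrist_force: [1.2, -0.5, -0.7]
grip_width: 0.997
```

```bash
python3 - <<'E'
from h import *
o=r.observe();print(o['ee_pos'],o['eef_rot'])
cv2.imwrite('pics/top1.png',r.capture('top'));o=r.observe();print(o['ee_pos']);cv2.imwrite('pics/wrist1.png',r.capture('wrist'))
crop('pics/top1.png',400,250,130,120,5,'pics/b1.png')
E
```

```text
[ 0.5394798  -0.13903287  0.22660982] [-8.12881577e-04  3.14152376e+00  1.19824563e-04]
[ 0.54262065 -0.13510584  0.22638216]
```

View pics/b1.png

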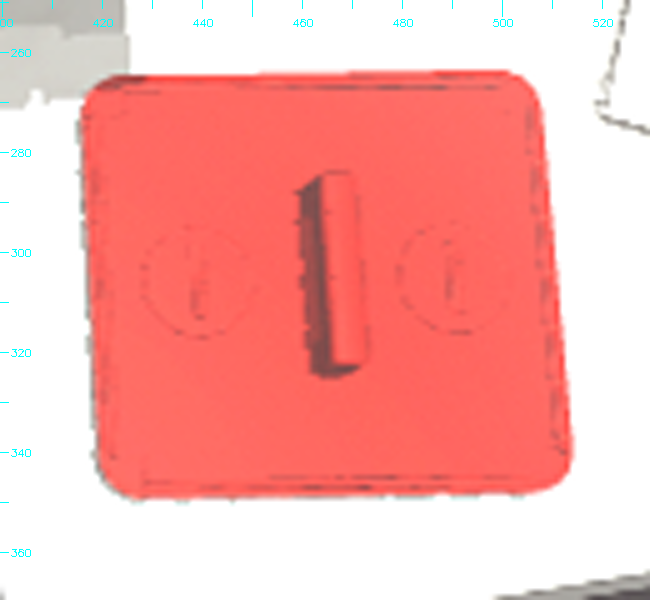

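View pics/wrist1.png

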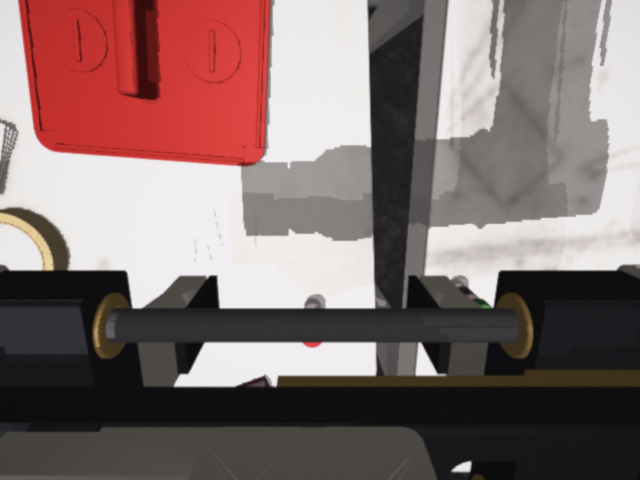

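The lid is now fully in view. In the top picture its handle-top centre is at (468.5,303), and the wrist picture shows the lid's handle at upper left and the red vial under the fingers. Triangulating the handle next.

```bash
cat >> fit.py <<'E'
print('---handle top',tri(ray(S,144.9,273.2),ray(T,468.5,302.9)))
q=lambda P:sc(P,400,250,5)
a,b=q([(338,172),(352,362)]); A,B=atz(T,*a,.059),atz(T,*b,.059); print('handle yaw',np.degrees(np.arctan2(A[1]-B[1],A[0]-B[0])),np.linalg.norm(A-B))
lt=[(T,0,q([(130,75),(500,71)])),(T,1,q([(81,130),(97,440)])),(T,3,q([(542,110),(572,440)])),(T,2,q([(130,498),(520,493)]))]
rectfit(.1,.11,lt,[.4,-.3,0],.019); rectfit(.1,.11,lt+ls,[.4,-.3,0],.019)
E
python3 fit.py | sed -n '/---/,$p'
```

```text
---handle top (array([ 0.39525376, -0.28595855,  0.05780393]), np.float64(0.0007770685453977808))
handle yaw -4.268661075572866 0.08723671674225052
[ 0.3947 -0.2851 -0.0764] yaw deg -4.380242958733266 res [-0.1 -0.2 -0.  -0.1 -0.1  0.  -0.2 -0.2]
[ 0.395  -0.2854 -0.0802] yaw deg -4.592620545520147 res [-0.4 -0.2  0.2 -0.1 -0.3  0.   0.1 -0.2  0.3  0.9 -0.9  0.3  0.3  0.6
 -1.6 -0.3]
```

>>> play_rows(
  targets=[
    {"dp": [-18, 32, 0], "angular": [0, 0, 0], "hand": 1},
    {"dp": [-18, 32, 0], "angular": [0, 0, 0], "hand": 1},
    {"dp": [-18, 32, 0], "angular": [0, 0, 0], "hand": 1},
    {"dp": [-18, 32, 20], "angular": [0, 0, 0], "hand": 1},
    {"dp": [-18, 32, 25], "angular": [0, 0, 0], "hand": 1},
  ],
)

```text
time: 1.92
ee_pos: [0.6297, 0.0188, 0.1845]
eef_rot: [-0.001, 3.137, 0.002]
wrist_force: [1.0, -1.5, -0.2]
grip_width: 0.999
```

>>> play_rows(
  targets=[
    {"dp": [0, 0, 0], "angular": [0, 0, 0], "hand": 1},
    {"dp": [0, 0, 0], "angular": [0, 0, 0], "hand": 1},
  ],
)

```text
time: 2.08
ee_pos: [0.6272, 0.0182, 0.1806]
eef_rot: [0.004, -3.137, 0.002]
wrist_force: [0.4, -0.4, 0.4]
grip_width: 0.998
```

>>> play_rows(
  targets=[
    {"dp": [-7, 6.3, 0], "angular": [0, 0, 0], "hand": 1},
    {"dp": [0, 0, 32], "angular": [0, 0, 0], "hand": 1},
    {"dp": [0, 0, 32], "angular": [0, 0, 0], "hand": 1},
    {"dp": [0, 0, 0], "angular": [0, 0, 0], "hand": 1},
  ],
)

```text
time: 2.42
ee_pos: [0.6315, 0.022, 0.1143]
eef_rot: [-0.003, -3.134, 0.001]
wrist_force: [-2.0, -0.5, -2.2]
grip_width: 1.0
```

```bash
python3 - <<'E'
from h import *
cv2.imwrite('pics/top2.png',r.capture('top'));cv2.imwrite('pics/side2.png',r.capture('side'));o=r.observe();print(o['ee_pos'],o['eef_rot'])
cv2.imwrite('pics/wrist2.png',r.capture('wrist'))
crop('pics/side2.png',300,200,120,100,6,'pics/c1.png')
E
```

```text
[0.63466736 0.02237632 0.11971655] [-4.19340724e-04 -3.14049984e+00  1.54339515e-03]
```

View pics/c1.png

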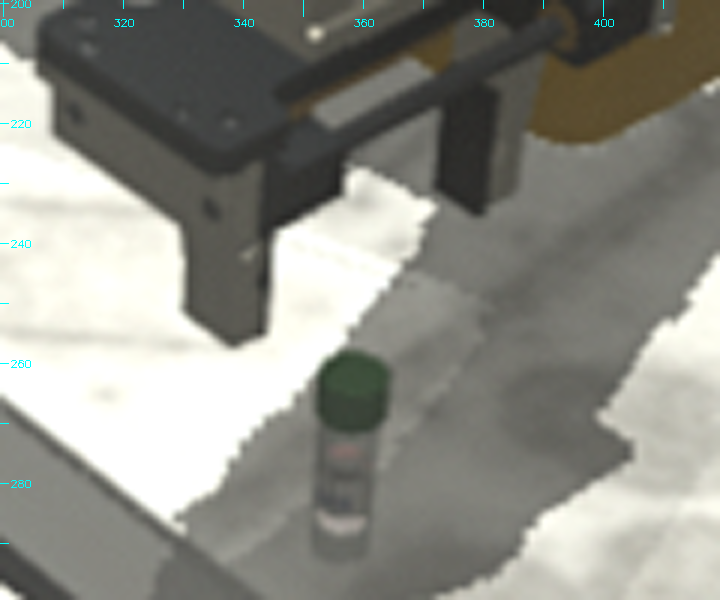

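View pics/wrist2.png

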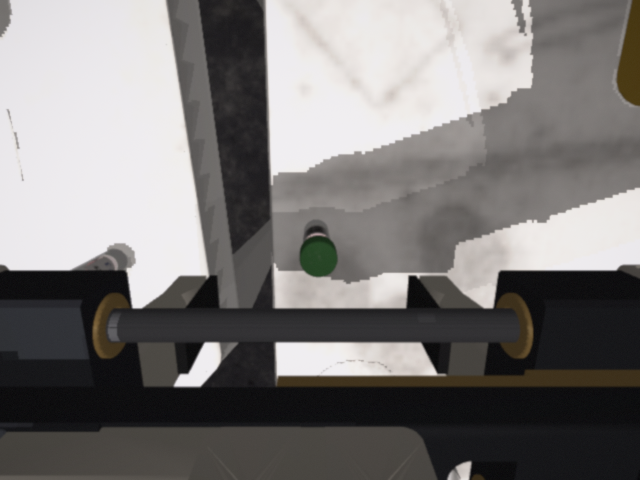

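The wrist view shows the green cap at about (318,257), between the jaws. Checking that against the estimate.

```bash
python3 - <<'E'
from h import *
o=r.observe();print(o['ee_pos'],o['eef_rot'])
W=cam('wrist',(np.array([.63466736,.02237632,.11971655]),np.array([0,-3.1405,.0015])))
print(atz(W,318,257,.072), tri(ray(W,318,257),ray(cam('top'),323.5,212.6)))
E
```

```text
[0.63581548 0.02276405 0.12114439] [-2.31449426e-04  3.13983436e+00 -5.26996369e-04]
[0.63136779 0.02534305 0.072     ] (array([0.63979383, 0.02489511, 0.05144936]), np.float64(0.003326077399180667))
```

>>> play_rows(
  targets=[
    {"dp": [2, 2, 30], "angular": [0, 0, 0], "hand": 1},
    {"dp": [0, 0, 30], "angular": [0, 0, 0], "hand": 1},
    {"dp": [0, 0, 25], "angular": [0, 0, 0], "hand": 1},
    {"dp": [0, 0, 14], "angular": [0, 0, 0], "hand": 1},
    {"dp": [0, 0, 0], "angular": [0, 0, 0], "hand": 1},
  ],
)

```text
time: 2.98
ee_pos: [0.6324, 0.025, 0.0194]
eef_rot: [-0.0, -3.14, 0.001]
wrist_force: [-1.0, 0.7, -0.2]
grip_width: 1.001
```

>>> play_rows(
  targets=[
    {"dp": [0, 0, 0], "angular": [0, 0, 0], "hand": 0.4},
    {"dp": [0, 0, 0], "angular": [0, 0, 0], "hand": 0.35},
  ],
  grip_force=12,
)

```text
time: 3.15
ee_pos: [0.6347, 0.0257, 0.0228]
eef_rot: [-0.001, 3.138, 0.001]
wrist_force: [1.4, 0.6, 0.3]
grip_width: 0.902
```

>>> play_rows(
  targets=[
    {"dp": [0, 0, 0], "angular": [0, 0, 0], "hand": 0},
    {"dp": [0, 0, 0], "angular": [0, 0, 0], "hand": 0},
    {"dp": [0, 0, 0], "angular": [0, 0, 0], "hand": 0},
    {"dp": [0, 0, 0], "angular": [0, 0, 0], "hand": 0},
    {"dp": [0, 0, 0], "angular": [0, 0, 0], "hand": 0},
  ],
  grip_force=12,
)

```text
time: 3.57
ee_pos: [0.633, 0.0255, 0.0206]
eef_rot: [-0.001, 3.141, 0.0]
wrist_force: [-0.4, 0.2, 0.6]
grip_width: 0.528
```

>>> play_rows(
  targets=[
    {"dp": [0, 0, 0], "angular": [0, 0, 0], "hand": 0},
    {"dp": [0, 0, 0], "angular": [0, 0, 0], "hand": 0},
    {"dp": [0, 0, 0], "angular": [0, 0, 0], "hand": 0},
    {"dp": [0, 0, 0], "angular": [0, 0, 0], "hand": 0},
    {"dp": [0, 0, 0], "angular": [0, 0, 0], "hand": 0},
  ],
  grip_force=12,
)

```text
time: 3.98
ee_pos: [0.6328, 0.0254, 0.0201]
eef_rot: [0.001, -3.142, 0.0]
wrist_force: [0.7, 0.4, 1.1]
grip_width: 0.247
```

>>> play_rows(
  targets=[
    {"dp": [0, 0, 0], "angular": [0, 0, 0], "hand": 0},
    {"dp": [0, 0, 0], "angular": [0, 0, 0], "hand": 0},
    {"dp": [0, 0, 0], "angular": [0, 0, 0], "hand": 0},
  ],
)

```text
time: 4.23
ee_pos: [0.6328, 0.0254, 0.0201]
eef_rot: [0.001, -3.141, 0.0]
wrist_force: [0.2, -0.4, 0.4]
grip_width: 0.249
```

>>> play_rows(
  targets=[
    {"dp": [0, 0, -20], "angular": [0, 0, 0], "hand": 0},
    {"dp": [0, 0, -30], "angular": [0, 0, 0], "hand": 0},
    {"dp": [0, 0, -35], "angular": [0, 0, 0], "hand": 0},
    {"dp": [0, 0, -35], "angular": [0, 0, 0], "hand": 0},
    {"dp": [0, 0, -35], "angular": [0, 0, 0], "hand": 0},
  ],
)

```text
time: 4.65
ee_pos: [0.6325, 0.0253, 0.1767]
eef_rot: [0.001, -3.141, 0.0]
wrist_force: [1.4, -0.5, -0.5]
grip_width: 0.247
```

>>> play_rows(
  targets=[
    {"dp": [5, 8, -30], "angular": [0, 0, 0], "hand": 0},
    {"dp": [12, 22, -30], "angular": [0, 0, 0], "hand": 0},
    {"dp": [17, 31, -10], "angular": [0, 0, 0], "hand": 0},
    {"dp": [17, 31, 0], "angular": [0, 0, 0], "hand": 0},
    {"dp": [17, 31, 0], "angular": [0, 0, 0], "hand": 0},
  ],
)

```text
time: 5.07
ee_pos: [0.5643, 0.1495, 0.2465]
eef_rot: [0.001, 3.14, 0.002]
wrist_force: [-0.0, 1.2, -0.7]
grip_width: 0.25
```

>>> play_rows(
  targets=[
    {"dp": [17, 31, 0], "angular": [0, 0, 0], "hand": 0},
    {"dp": [17, 31, 0], "angular": [0, 0, 0], "hand": 0},
    {"dp": [17, 31, 0], "angular": [0, 0, 0], "hand": 0},
    {"dp": [17, 31, 0], "angular": [0, 0, 0], "hand": 0},
    {"dp": [14, 26, 0], "angular": [0, 0, 0], "hand": 0},
  ],
)

```text
time: 5.48
ee_pos: [0.4813, 0.3001, 0.2454]
eef_rot: [-0.002, 3.141, 0.001]
wrist_force: [0.1, 0.9, -0.7]
grip_width: 0.245
```

>>> play_rows(
  targets=[
    {"dp": [2, 5, 0], "angular": [0, 0, 0], "hand": 0},
    {"dp": [0, 0, 0], "angular": [0, 0, 0], "hand": 0},
  ],
)

```text
time: 5.65
ee_pos: [0.4798, 0.305, 0.2452]
eef_rot: [0.005, -3.142, -0.0]
wrist_force: [0.6, -0.1, 0.2]
grip_width: 0.249
```

```bash
python3 - <<'E'
from h import *
cv2.imwrite('pics/top3.png',r.capture('top'));cv2.imwrite('pics/side3.png',r.capture('side'));o=r.observe();print(o['ee_pos'],o['eef_rot'])
E
```

```text
[0.48064114 0.30311517 0.24511308] [ 1.80345961e-03 -3.14142632e+00  5.24040704e-04]
```

View pics/side3.png

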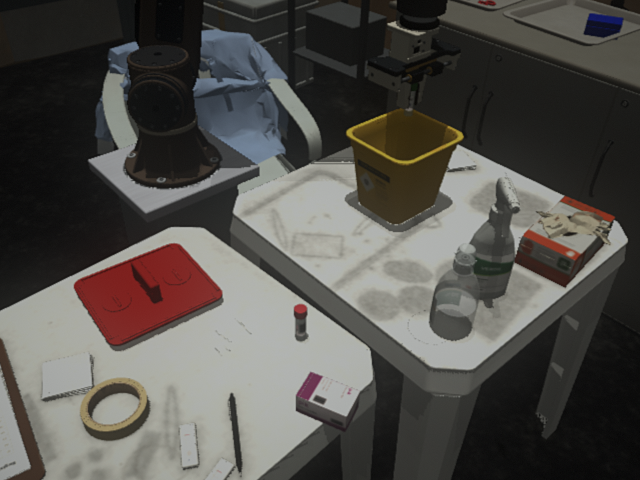

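The vial hangs over the centre of the tub mouth, with its foot at about (408,105). Lowering it and releasing.

>>> play_rows(
  targets=[
    {"dp": [0, 0, 30], "angular": [0, 0, 0], "hand": 0},
    {"dp": [0, 0, 35], "angular": [0, 0, 0], "hand": 0},
    {"dp": [0, 0, 30], "angular": [0, 0, 0], "hand": 0},
    {"dp": [0, 0, 0], "angular": [0, 0, 0], "hand": 0},
    {"dp": [0, 0, 0], "angular": [0, 0, 0], "hand": 0},
  ],
)

```text
time: 6.17
ee_pos: [0.4809, 0.3016, 0.1495]
eef_rot: [-0.001, -3.14, 0.005]
wrist_force: [0.1, -0.2, 0.7]
grip_width: 0.25
```

>>> play_rows(
  targets=[
    {"dp": [0, 0, 0], "angular": [0, 0, 0], "hand": 0.55},
    {"dp": [0, 0, 0], "angular": [0, 0, 0], "hand": 0.55},
    {"dp": [0, 0, 0], "angular": [0, 0, 0], "hand": 0.55},
    {"dp": [0, 0, 0], "angular": [0, 0, 0], "hand": 0.55},
    {"dp": [0, 0, 0], "angular": [0, 0, 0], "hand": 0.55},
  ],
)

```text
time: 6.58
ee_pos: [0.481, 0.3037, 0.1512]
eef_rot: [-0.001, 3.14, 0.002]
wrist_force: [0.0, 0.1, -0.3]
grip_width: 0.532
```

>>> play_rows(
  targets=[
    {"dp": [0, 0, -30], "angular": [0, 0, 0], "hand": 0.55},
    {"dp": [0, 0, -35], "angular": [0, 0, 0], "hand": 0.55},
    {"dp": [0, 0, -30], "angular": [0, 0, 0], "hand": 0.55},
    {"dp": [0, -20, 0], "angular": [0, 0, 0], "hand": 0.55},
    {"dp": [4, -35, 0], "angular": [0, 0, 0], "hand": 0.55},
  ],
)

```text
time: 7.0
ee_pos: [0.4781, 0.2507, 0.2473]
eef_rot: [-0.005, 3.138, 0.005]
wrist_force: [0.8, 0.2, -0.6]
grip_width: 0.546
```

>>> play_rows(
  targets=[
    {"dp": [5, -36, 0], "angular": [0, 0, 0], "hand": 0.6},
    {"dp": [5, -36, 0], "angular": [0, 0, 0], "hand": 0.6},
    {"dp": [5, -36, 0], "angular": [0, 0, 0], "hand": 0.6},
    {"dp": [5, -36, 0], "angular": [0, 0, 0], "hand": 0.6},
    {"dp": [5, -36, 0], "angular": [0, 0, 0], "hand": 0.6},
  ],
)

```text
time: 7.42
ee_pos: [0.4512, 0.0669, 0.2457]
eef_rot: [-0.002, 3.141, 0.001]
wrist_force: [0.4, -0.9, -0.2]
grip_width: 0.599
```

```bash
python3 - <<'E'
from h import *
cv2.imwrite('pics/top4.png',r.capture('top'));cv2.imwrite('pics/side4.png',r.capture('side'))
crop('pics/top4.png',130,180,220,160,3,'pics/d1.png')
E
```

```text
(no output)
```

View pics/d1.png

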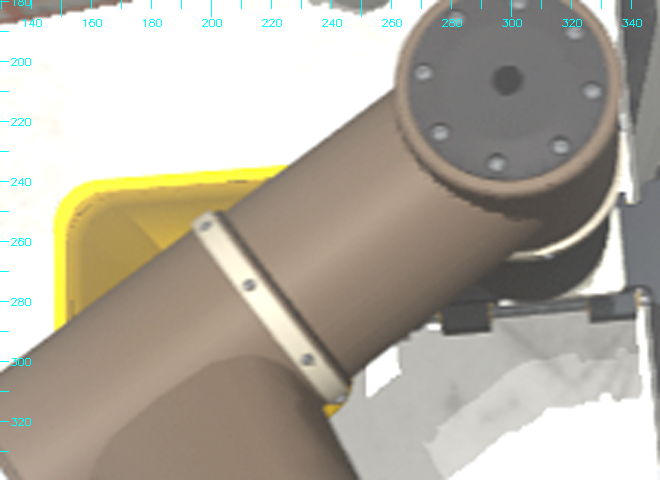

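The arm hides the tub from above for now, so I'll look again later. Continuing to the lid.

>>> play_rows(
  targets=[
    {"dp": [5, -35, 0], "angular": [0, 0, 0], "hand": 0.6},
    {"dp": [5, -35, 0], "angular": [0, 0, 0], "hand": 0.6},
    {"dp": [5, -35, 0], "angular": [0, 0, 0], "hand": 0.6},
    {"dp": [5, -35, 0], "angular": [0, 0, 0], "hand": 0.6},
    {"dp": [5, -35, 0], "angular": [0, 0, 0], "hand": 0.6},
  ],
)

```text
time: 7.93
ee_pos: [0.4266, -0.1078, 0.2458]
eef_rot: [-0.002, 3.14, 0.0]
wrist_force: [0.4, 0.8, -0.5]
grip_width: 0.6
```

>>> play_rows(
  targets=[
    {"dp": [5, -35, 0], "angular": [0, 0, 0], "hand": 0.6},
    {"dp": [5, -35, 10], "angular": [0, 0, 0], "hand": 0.6},
    {"dp": [5, -35, 20], "angular": [0, 0, 0], "hand": 0.6},
    {"dp": [5, -35, 20], "angular": [0, 0, 0], "hand": 0.6},
    {"dp": [5, -30, 20], "angular": [0, 0, 4.4], "hand": 0.6},
  ],
)

```text
time: 8.35
ee_pos: [0.402, -0.2786, 0.1751]
eef_rot: [0.118, 3.137, -0.001]
wrist_force: [1.3, 0.3, 0.1]
grip_width: 0.598
```

>>> play_rows(
  targets=[
    {"dp": [0, 0, 0], "angular": [0, 0, 0], "hand": 0.6},
    {"dp": [0, 0, 0], "angular": [0, 0, 0], "hand": 0.6},
  ],
)

```text
time: 8.52
ee_pos: [0.4009, -0.2777, 0.174]
eef_rot: [-0.125, -3.136, -0.001]
wrist_force: [-0.3, 0.3, 0.2]
grip_width: 0.597
```

```bash
python3 - <<'E'
from h import *
cv2.imwrite('pics/top5.png',r.capture('top'));cv2.imwrite('pics/side5.png',r.capture('side'));o=r.observe();print(o['ee_pos'],o['eef_rot'])
cv2.imwrite('pics/wrist5.png',r.capture('wrist'))
crop('pics/top5.png',130,180,220,160,3,'pics/e1.png')
E
```

```text
[ 0.40238871 -0.27658276  0.17565439] [ 1.19241413e-01  3.13876361e+00 -3.92169121e-04]
```

View pics/e1.png

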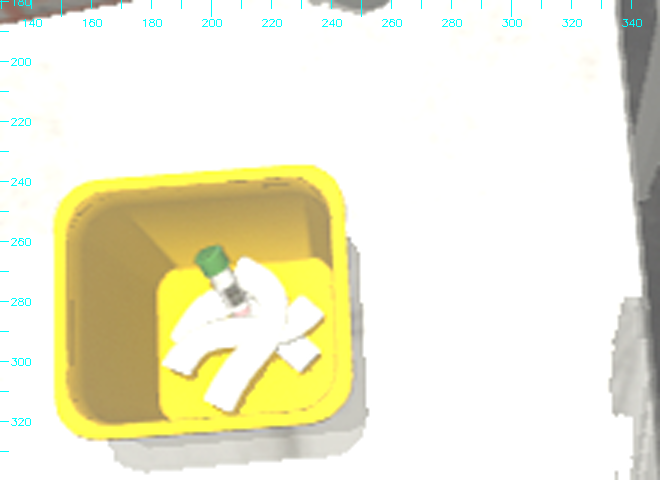

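View pics/wrist5.png

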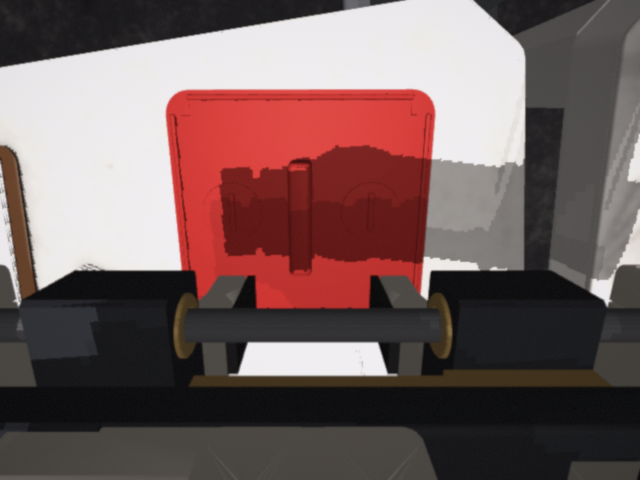

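View pics/side5.png

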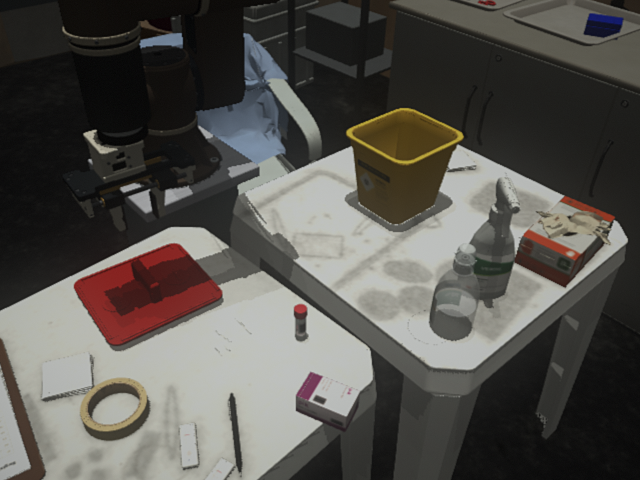

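The green-capped vial now lies in the tub, its cap at (201,267) in the top view. In the wrist view the lid handle lies upright with its top centre near (300.5,216), so the yaw matches. Computing the offset.

```bash
python3 - <<'E'
from h import *
from scipy.spatial.transform import Rotation as R
o=r.observe();print(o['ee_pos'],o['eef_rot'])
p=np.array([.4024,-.2766,.1757]);rv=np.array([.1192,3.1388,-.0004])
W=cam('wrist',(p,rv))
print(atz(W,300.5,160,.059),atz(W,301,272,.059),atz(W,300.5,214,.059),tri(ray(W,300.5,214),ray(cam('top'),468.5,302.9)))
t=np.array([.395,-.2855,.046+.0-.0188]); print((R.from_rotvec(rv).inv().apply(t-p)*1000).round(1))
E
```

```text
[ 0.4027542  -0.27623984  0.17601149] [ 1.17721829e-01  3.13792990e+00 -5.99142286e-04]
[ 0.34695369 -0.28143779  0.059     ] [ 0.43413811 -0.28850432  0.059     ] [ 0.38717697 -0.28488233  0.059     ] (array([ 0.3924429 , -0.28659587,  0.05090228]), np.float64(0.007480569014044841))
[  6.8  -9.4 148.5]
```

>>> play_rows(
  targets=[
    {"dp": [7.5, -9, 10], "angular": [0, 0, 0], "hand": 0.6},
    {"dp": [0, 0, 38], "angular": [0, 0, 0], "hand": 0.6},
    {"dp": [0, 0, 30], "angular": [0, 0, 0], "hand": 0.6},
    {"dp": [0, 0, 0], "angular": [0, 0, 0], "hand": 0.6},
    {"dp": [0, 0, 0], "angular": [0, 0, 0], "hand": 0.6},
  ],
)

```text
time: 9.08
ee_pos: [0.3931, -0.2845, 0.0969]
eef_rot: [-0.117, -3.137, -0.0]
wrist_force: [-0.2, -0.2, 0.7]
grip_width: 0.599
```

```bash
python3 - <<'E'
from h import *
o=r.observe();print(o['ee_pos'],o['eef_rot'])
cv2.imwrite('pics/side6.png',r.capture('side'));
cv2.imwrite('pics/wrist6.png',r.capture('wrist'))
crop('pics/side6.png',60,200,180,140,4,'pics/f1.png')
E
```

```text
[ 0.39310335 -0.28453946  0.09690459] [-1.17072200e-01 -3.13675969e+00 -3.74476094e-04]
```

View pics/f1.png

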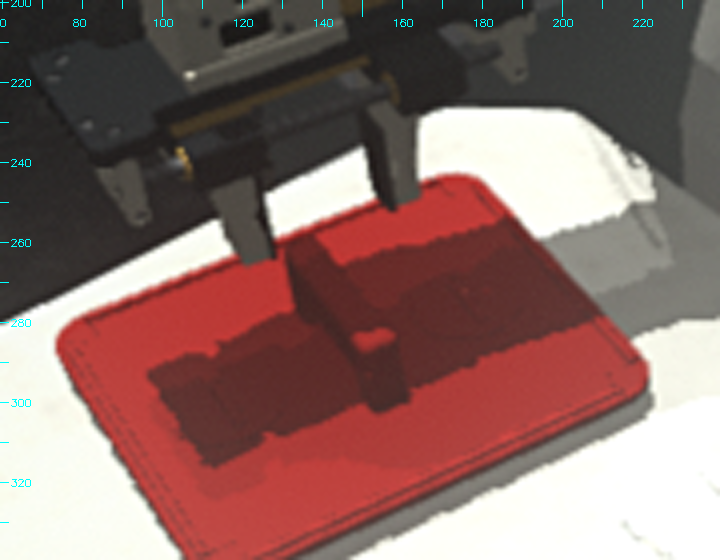

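View pics/wrist6.png

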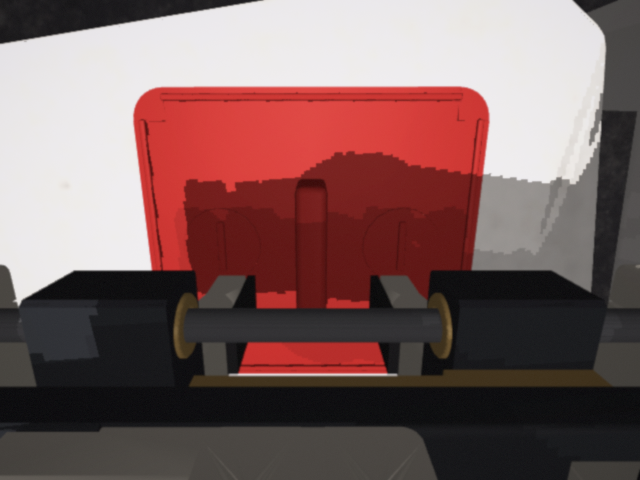

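In the wrist view the handle is centred between the jaws, near column 311. Lowering to grip it.

>>> play_rows(
  targets=[
    {"dp": [-1, 0, 30], "angular": [0, 0, 0], "hand": 0.6},
    {"dp": [0, 0, 25], "angular": [0, 0, 0], "hand": 0.6},
    {"dp": [0, 0, 13], "angular": [0, 0, 0], "hand": 0.6},
    {"dp": [0, 0, 0], "angular": [0, 0, 0], "hand": 0.6},
    {"dp": [0, 0, 0], "angular": [0, 0, 0], "hand": 0.6},
  ],
)

```text
time: 9.6
ee_pos: [0.3959, -0.2854, 0.0305]
eef_rot: [0.118, 3.138, -0.001]
wrist_force: [-0.9, 0.4, 0.9]
grip_width: 0.603
```

>>> play_rows(
  targets=[
    {"dp": [0, 0, 0], "angular": [0, 0, 0], "hand": 0},
    {"dp": [0, 0, 0], "angular": [0, 0, 0], "hand": 0},
    {"dp": [0, 0, 0], "angular": [0, 0, 0], "hand": 0},
    {"dp": [0, 0, 0], "angular": [0, 0, 0], "hand": 0},
    {"dp": [0, 0, 0], "angular": [0, 0, 0], "hand": 0},
  ],
  grip_force=40,
)

```text
time: 10.02
ee_pos: [0.3951, -0.2852, 0.0298]
eef_rot: [0.12, 3.138, -0.0]
wrist_force: [-0.1, -0.2, 0.1]
grip_width: 0.277
```

>>> play_rows(
  targets=[
    {"dp": [0, 0, 0], "angular": [0, 0, 0], "hand": 0},
    {"dp": [0, 0, 0], "angular": [0, 0, 0], "hand": 0},
    {"dp": [0, 0, 0], "angular": [0, 0, 0], "hand": 0},
    {"dp": [0, 0, 0], "angular": [0, 0, 0], "hand": 0},
    {"dp": [0, 0, 0], "angular": [0, 0, 0], "hand": 0},
  ],
)

```text
time: 10.43
ee_pos: [0.395, -0.2852, 0.0295]
eef_rot: [0.12, 3.139, -0.0]
wrist_force: [-0.8, 1.5, 5.8]
grip_width: 0.199
```

>>> play_rows(
  targets=[
    {"dp": [0, 0, -10], "angular": [0, 0, 0], "hand": 0},
    {"dp": [0, 0, -25], "angular": [0, 0, 0], "hand": 0},
    {"dp": [0, 0, -35], "angular": [0, 0, 0], "hand": 0},
    {"dp": [0, 0, -35], "angular": [0, 0, 0], "hand": 0},
    {"dp": [0, 0, -35], "angular": [0, 0, 0], "hand": 0},
  ],
)

```text
time: 10.85
ee_pos: [0.3939, -0.2848, 0.1701]
eef_rot: [-0.12, -3.138, -0.001]
wrist_force: [2.0, -0.4, -1.9]
grip_width: 0.203
```

>>> play_rows(
  targets=[
    {"dp": [0, 0, -35], "angular": [0, 0, 0], "hand": 0},
    {"dp": [0, 0, -35], "angular": [0, 0, 0], "hand": 0},
    {"dp": [0, 0, -30], "angular": [0, 0, 0], "hand": 0},
    {"dp": [0, 0, 0], "angular": [0, 0, -4.4], "hand": 0},
    {"dp": [-3, 15, 0], "angular": [0, 0, 0], "hand": 0},
  ],
)

```text
time: 11.27
ee_pos: [0.3983, -0.2712, 0.2707]
eef_rot: [-0.006, 3.139, -0.001]
wrist_force: [0.8, -0.2, -3.8]
grip_width: 0.201
```

```bash
python3 - <<'E'
from h import *
o=r.observe();print(o['ee_pos'],o['eef_rot'])
cv2.imwrite('pics/side7.png',r.capture('side'))
E
```

```text
[ 0.39827445 -0.27120017  0.27072966] [-5.64681547e-03  3.13868175e+00 -1.33372161e-03]
```

View pics/side7.png

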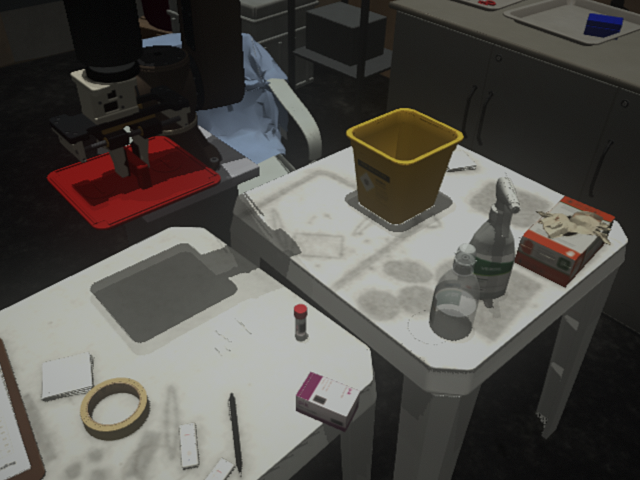

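The lid is held level, clear of the table. Carrying it to the tub.

>>> play_rows(
  targets=[
    {"dp": [-12, 25, 0], "angular": [0, 0, 0], "hand": 0},
    {"dp": [-12, 32, 0], "angular": [0, 0, 0], "hand": 0},
    {"dp": [-12, 32, 0], "angular": [0, 0, 0], "hand": 0},
    {"dp": [-12, 32, 0], "angular": [0, 0, 0], "hand": 0},
    {"dp": [-12, 32, 0], "angular": [0, 0, 0], "hand": 0},
  ],
)

```text
time: 11.73
ee_pos: [0.4573, -0.1155, 0.2685]
eef_rot: [-0.001, -3.14, -0.001]
wrist_force: [0.6, 0.2, -2.3]
grip_width: 0.201
```

>>> play_rows(
  targets=[
    {"dp": [-12, 32, 0], "angular": [0, 0, 0], "hand": 0},
    {"dp": [-10, 32, 0], "angular": [0, 0, 0], "hand": 0},
    {"dp": [0, 32, 0], "angular": [0, 0, 0], "hand": 0},
    {"dp": [0, 32, 0], "angular": [0, 0, 0], "hand": 0},
    {"dp": [0, 32, 0], "angular": [0, 0, 0], "hand": 0},
  ],
)

```text
time: 12.15
ee_pos: [0.4789, 0.0444, 0.2683]
eef_rot: [0.0, -3.14, 0.0]
wrist_force: [1.0, -0.5, -2.9]
grip_width: 0.2
```

>>> play_rows(
  targets=[
    {"dp": [0, 32, 0], "angular": [0, 0, 0], "hand": 0},
    {"dp": [0, 32, 0], "angular": [0, 0, 0], "hand": 0},
    {"dp": [0, 32, 0], "angular": [0, 0, 0], "hand": 0},
    {"dp": [0, 32, 0], "angular": [0, 0, 0], "hand": 0},
    {"dp": [0, 32, 0], "angular": [0, 0, 0], "hand": 0},
  ],
)

```text
time: 12.57
ee_pos: [0.4787, 0.2043, 0.2684]
eef_rot: [0.0, -3.14, 0.001]
wrist_force: [1.2, -0.6, -1.5]
grip_width: 0.201
```

>>> play_rows(
  targets=[
    {"dp": [0, 32, 0], "angular": [0, 0, 0], "hand": 0},
    {"dp": [0, 32, 0], "angular": [0, 0, 0], "hand": 0},
    {"dp": [-1, 31, 20], "angular": [0, 0, 0], "hand": 0},
    {"dp": [0, 5, 15], "angular": [0, 0, 0], "hand": 0},
    {"dp": [0, 0, 0], "angular": [0, 0, 0], "hand": 0},
  ],
)

```text
time: 12.98
ee_pos: [0.4784, 0.3035, 0.2294]
eef_rot: [0.003, -3.136, 0.007]
wrist_force: [-1.3, -0.2, -3.0]
grip_width: 0.198
```

>>> play_rows(
  targets=[
    {"dp": [0, 0, 0], "angular": [0, 0, 0], "hand": 0},
    {"dp": [0, 0, 0], "angular": [0, 0, 0], "hand": 0},
    {"dp": [0, 0, 0], "angular": [0, 0, 0], "hand": 0},
  ],
)

```text
time: 13.23
ee_pos: [0.4809, 0.3023, 0.2353]
eef_rot: [0.001, 3.141, 0.001]
wrist_force: [0.1, -0.1, -2.1]
grip_width: 0.202
```

```bash
python3 - <<'E'
from h import *
o=r.observe();print(o['ee_pos'],o['eef_rot'])
cv2.imwrite('pics/side8.png',r.capture('side'));cv2.imwrite('pics/top8.png',r.capture('top'))
crop('pics/side8.png',330,70,150,130,5,'pics/g1.png')
crop('pics/top8.png',130,200,150,130,5,'pics/g2.png')
E
```

```text
[0.48093578 0.30228017 0.23527149] [5.65664940e-04 3.14059891e+00 1.27625477e-03]
```

View pics/g1.png

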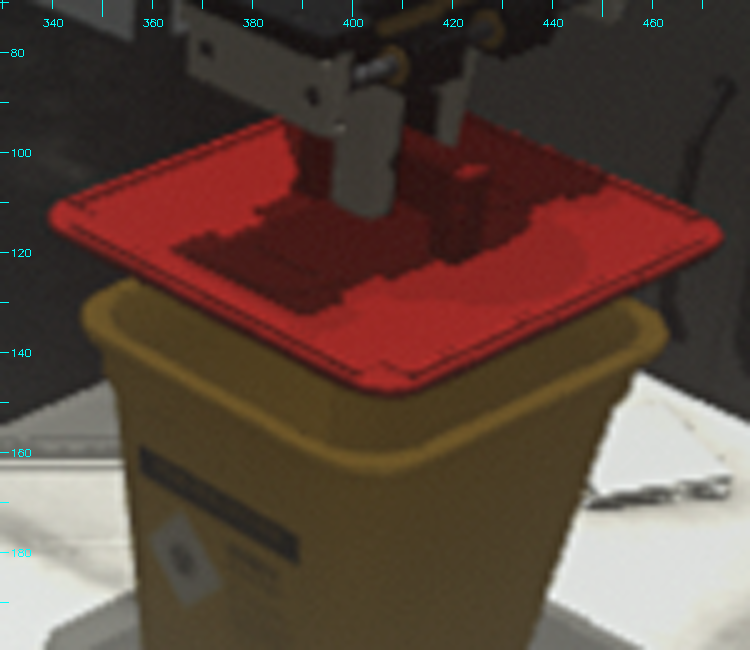

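View pics/g2.png

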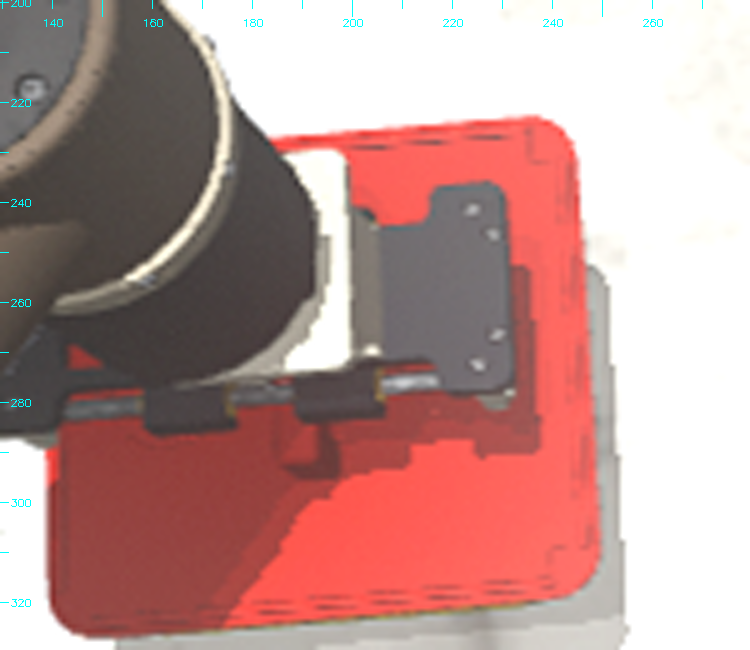

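```bash
cat >> fit.py <<'E'
print('===held lid')
q=lambda P:sc(P,130,200,5)
lt=[(T,0,q([(300,136),(530,118)])),(T,1,q([(49,480),(50,590)])),(T,3,q([(577,170),(598,540)])),(T,2,q([(110,635),(550,600)]))]
q=lambda P:sc(P,330,70,5)
ls=[(S,3,q([(75,234),(350,380)])),(S,0,q([(430,380),(705,248)])),(S,1,q([(480,118),(700,218)])),(S,2,q([(75,203),(280,118)]))]
for o,z in ((lt,.2248),(ls,.2248),(lt+ls,.2248),(lt+ls,None)): rectfit(.1,.11,o,[.48,.3,0,.22],z)
E
python3 fit.py | sed -n '/===/,$p'
```

```text
===held lid
[ 0.4814  0.3011 -0.0033  0.22  ] yaw deg -0.18802767551610317 res [-0.1 -0.3 -0.6 -0.7 -0.8 -0.6 -0.5  0.1]
[0.4801 0.3026 0.0031 0.22  ] yaw deg 0.17571954581578159 res [-0.5  0.1 -0.2 -0.6  0.1 -0.6 -1.2 -0.1]
[4.810e-01 3.016e-01 3.000e-04 2.200e-01] yaw deg 0.014994998540997452 res [ 0.1 -0.3 -0.8 -0.8 -0.4 -0.5 -0.8  0.  -0.8 -0.3 -0.4 -1.   0.3 -0.4
 -1.   0.1]
[ 0.4811  0.3013 -0.0006  0.2253] yaw deg -0.03462181855287165 res [-0.  -0.4 -0.8 -0.7 -0.5 -0.6 -0.7  0.1 -0.6 -0.2 -0.2 -0.8  0.2 -0.5
 -1.2 -0. ]
```

The held lid sits about 1 mm off in x and 2.5 mm off in y from the tub centre, with no yaw error. Correcting that and lowering in stages.

>>> play_rows(
  targets=[
    {"dp": [1, 2.5, 0], "angular": [0, 0, 0], "hand": 0},
    {"dp": [0, 0, 8], "angular": [0, 0, 0], "hand": 0},
    {"dp": [0, 0, 8], "angular": [0, 0, 0], "hand": 0},
    {"dp": [0, 0, 6], "angular": [0, 0, 0], "hand": 0},
    {"dp": [0, 0, 0], "angular": [0, 0, 0], "hand": 0},
  ],
)

```text
time: 13.75
ee_pos: [0.4787, 0.3046, 0.21]
eef_rot: [0.0, -3.139, 0.003]
wrist_force: [-0.8, -0.2, -2.7]
grip_width: 0.202
```

>>> play_rows(
  targets=[
    {"dp": [0, 0, 4], "angular": [0, 0, 0], "hand": 0},
    {"dp": [0, 0, 4], "angular": [0, 0, 0], "hand": 0},
    {"dp": [0, 0, 4], "angular": [0, 0, 0], "hand": 0},
    {"dp": [0, 0, 0], "angular": [0, 0, 0], "hand": 0},
    {"dp": [0, 0, 0], "angular": [0, 0, 0], "hand": 0},
  ],
)

```text
time: 14.17
ee_pos: [0.4794, 0.3053, 0.1999]
eef_rot: [0.001, -3.141, 0.001]
wrist_force: [0.5, -0.1, -1.2]
grip_width: 0.204
```

Entering freely, with no contact force. Carrying on down to the seat.

>>> play_rows(
  targets=[
    {"dp": [0, 0, 3], "angular": [0, 0, 0], "hand": 0},
    {"dp": [0, 0, 2], "angular": [0, 0, 0], "hand": 0},
    {"dp": [0, 0, 0], "angular": [0, 0, 0], "hand": 0},
    {"dp": [0, 0, 0], "angular": [0, 0, 0], "hand": 0},
  ],
)

```text
time: 14.5
ee_pos: [0.4795, 0.3053, 0.1951]
eef_rot: [0.001, -3.141, 0.0]
wrist_force: [-0.0, 0.2, -1.5]
grip_width: 0.204
```

>>> play_rows(
  targets=[
    {"dp": [0, 0, 1.5], "angular": [0, 0, 0], "hand": 0},
    {"dp": [0, 0, 0], "angular": [0, 0, 0], "hand": 0},
    {"dp": [0, 0, 0], "angular": [0, 0, 0], "hand": 0},
  ],
)

```text
time: 14.75
ee_pos: [0.4796, 0.3054, 0.1937]
eef_rot: [-0.001, 3.142, -0.0]
wrist_force: [0.0, -0.1, -2.4]
grip_width: 0.206
```

```bash
python3 - <<'E'
from h import *
o=r.observe();print(o['ee_pos'],o['eef_rot'],o['wrist_force'])
cv2.imwrite('pics/side9.png',r.capture('side'));cv2.imwrite('pics/top9.png',r.capture('top'))
crop('pics/side9.png',330,70,150,130,5,'pics/i1.png')
E
```

```text
[0.47955655 0.305367   0.19371312] [-6.70328727e-04  3.14154393e+00 -1.39290548e-05] [ 0.01652387 -0.05828464 -2.43242025]
```

View pics/i1.png

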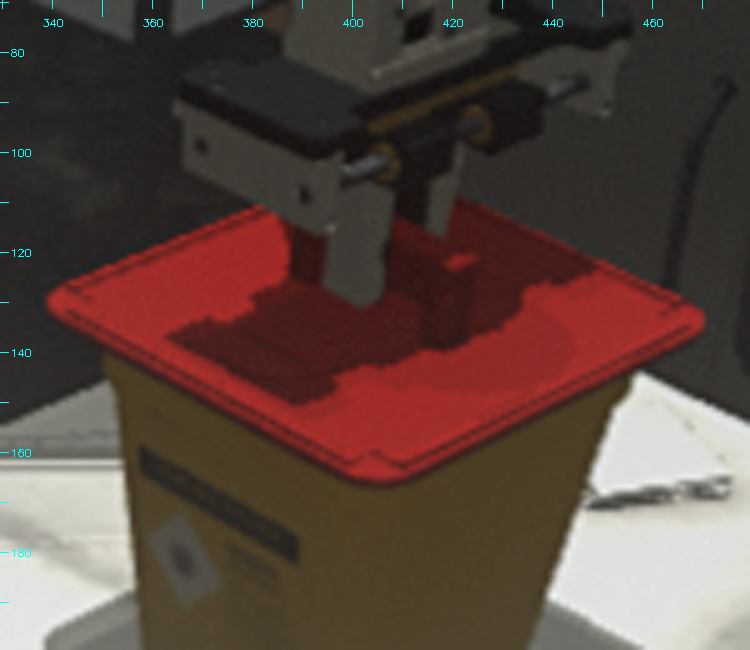

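The lid covers the rim evenly, but its weight still hangs on the wrist (-2.4 N). Lowering by another millimetre or two until it bears on the rim.

>>> play_rows(
  targets=[
    {"dp": [0, 0, 1], "angular": [0, 0, 0], "hand": 0},
    {"dp": [0, 0, 0], "angular": [0, 0, 0], "hand": 0},
    {"dp": [0, 0, 0], "angular": [0, 0, 0], "hand": 0},
  ],
)

```text
time: 15.1
ee_pos: [0.4797, 0.3055, 0.1935]
eef_rot: [-0.001, 3.141, 0.001]
wrist_force: [-2.9, -1.0, 5.4]
grip_width: 0.204
```

>>> play_rows(
  targets=[
    {"dp": [0, 0, 1], "angular": [0, 0, 0], "hand": 0},
    {"dp": [0, 0, 0], "angular": [0, 0, 0], "hand": 0},
    {"dp": [0, 0, 0], "angular": [0, 0, 0], "hand": 0},
  ],
)

```text
time: 15.35
ee_pos: [0.4797, 0.3055, 0.1935]
eef_rot: [-0.001, 3.14, 0.001]
wrist_force: [-5.8, -2.0, 12.4]
grip_width: 0.204
```

It seats at TCP z = 0.1935, exactly as predicted. Easing off the pressure, then releasing.

>>> play_rows(
  targets=[
    {"dp": [0, 0, -1.5], "angular": [0, 0, 0], "hand": 0},
    {"dp": [0, 0, 0], "angular": [0, 0, 0], "hand": 0.5},
    {"dp": [0, 0, 0], "angular": [0, 0, 0], "hand": 0.5},
    {"dp": [0, 0, 0], "angular": [0, 0, 0], "hand": 0.5},
    {"dp": [0, 0, 0], "angular": [0, 0, 0], "hand": 0.5},
  ],
)

```text
time: 15.77
ee_pos: [0.4796, 0.3054, 0.1929]
eef_rot: [0.001, -3.141, 0.0]
wrist_force: [0.8, 1.2, -0.6]
grip_width: 0.442
```

>>> play_rows(
  targets=[
    {"dp": [0, 0, 0], "angular": [0, 0, 0], "hand": 0.5},
    {"dp": [0, 0, 0], "angular": [0, 0, 0], "hand": 0.5},
    {"dp": [0, 0, -10], "angular": [0, 0, 0], "hand": 0.5},
    {"dp": [0, 0, -25], "angular": [0, 0, 0], "hand": 0.5},
    {"dp": [0, 0, -35], "angular": [0, 0, 0], "hand": 0.5},
  ],
)

```text
time: 16.18
ee_pos: [0.4784, 0.3043, 0.262]
eef_rot: [0.0, -3.138, 0.006]
wrist_force: [0.8, 1.2, -0.1]
grip_width: 0.501
```

>>> play_rows(
  targets=[
    {"dp": [0, 0, -30], "angular": [0, 0, 0], "hand": 0.5},
    {"dp": [-2, -36, 0], "angular": [0, 0, 0], "hand": 0.5},
    {"dp": [-2, -36, 0], "angular": [0, 0, 0], "hand": 0.5},
    {"dp": [-2, -36, 0], "angular": [0, 0, 0], "hand": 0.5},
    {"dp": [-2, -36, 0], "angular": [0, 0, 0], "hand": 0.5},
  ],
)

```text
time: 16.6
ee_pos: [0.4874, 0.1601, 0.2943]
eef_rot: [-0.002, 3.141, 0.001]
wrist_force: [0.9, -0.0, -0.9]
grip_width: 0.499
```

>>> play_rows(
  targets=[
    {"dp": [0, -36, 0], "angular": [0, 0, 0], "hand": 0.5},
    {"dp": [0, -36, 0], "angular": [0, 0, 0], "hand": 0.5},
    {"dp": [0, -36, 0], "angular": [0, 0, 0], "hand": 0.5},
    {"dp": [0, -36, 0], "angular": [0, 0, 0], "hand": 0.5},
    {"dp": [0, -36, 0], "angular": [0, 0, 0], "hand": 0.5},
  ],
)

```text
time: 17.02
ee_pos: [0.4874, -0.0203, 0.2944]
eef_rot: [-0.001, 3.14, 0.001]
wrist_force: [1.0, 0.4, 0.4]
grip_width: 0.499
```

>>> play_rows(
  targets=[
    {"dp": [0, -36, 0], "angular": [0, 0, 0], "hand": 0.5},
    {"dp": [0, -36, 0], "angular": [0, 0, 0], "hand": 0.5},
    {"dp": [0, -36, 0], "angular": [0, 0, 0], "hand": 0.5},
    {"dp": [0, -30, 0], "angular": [0, 0, 0], "hand": 0.5},
    {"dp": [0, 0, 0], "angular": [0, 0, 0], "hand": 0.5},
  ],
)

```text
time: 17.43
ee_pos: [0.4873, -0.1607, 0.2939]
eef_rot: [0.005, 3.142, -0.002]
wrist_force: [-0.2, -0.4, -0.4]
grip_width: 0.5
```

```bash
python3 - <<'E'
from h import *
cv2.imwrite('pics/sideA.png',r.capture('side'));cv2.imwrite('pics/topA.png',r.capture('top'))
crop('pics/sideA.png',330,90,150,130,5,'pics/j1.png')
crop('pics/topA.png',130,215,150,130,5,'pics/j2.png')
E
```

```text
(no output)
```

View pics/j1.png

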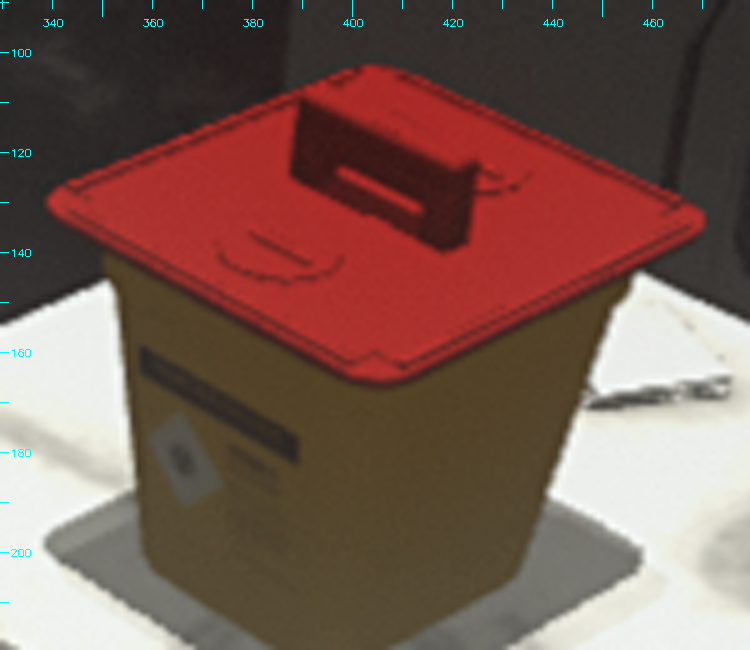

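View pics/j2.png

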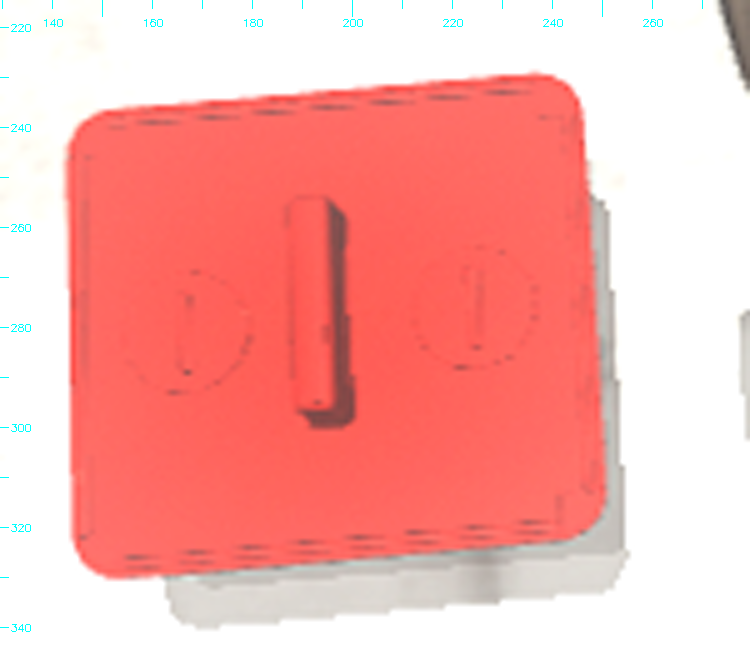

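View pics/sideA.png

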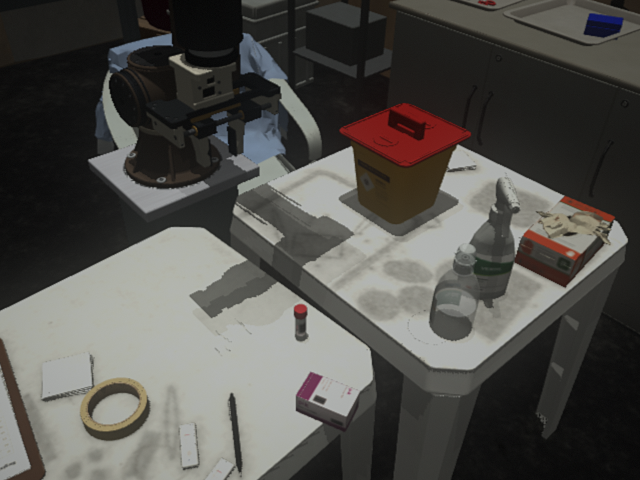

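The lid lies flat and square on the tub, its side-view corners at (340,130), (470,133), (405,103) and (406,166). The red vial still stands at (300,320). One last numeric fit before handing in.

```bash
cat >> fit.py <<'E'
print('###final')
q=lambda P:sc(P,130,215,5)
lt=[(T,0,q([(110,110),(530,75)])),(T,1,q([(68,160),(73,530)])),(T,3,q([(582,120),(604,490)])),(T,2,q([(130,577),(560,543)]))]
q=lambda P:sc(P,330,90,5)
ls=[(S,3,q([(70,222),(340,370)])),(S,0,q([(420,370),(690,238)])),(S,1,q([(420,72),(680,192)])),(S,2,q([(70,187),(340,72)]))]
rectfit(.1,.11,lt+ls,[.48,.3,0,.18])
print('handle top',tri(ray(T,*sc([(312,302)],130,215,5)[0]),ray(S,*sc([(388,128)],330,90,5)[0])))
E
python3 fit.py | sed -n '/###/,$p'
python3 -c "
from workcell import r
print(r.hand_in())"
```

```text
###final
[ 0.4796  0.3048 -0.0019  0.1842] yaw deg -0.10992906839009955 res [-0.2 -0.3 -0.7 -0.8 -0.5 -0.3 -0.4  0.3  0.2  0.2  0.1  0.1  1.   1.
 -0.9  0.3]
handle top (array([0.47993991, 0.3041827 , 0.22227456]), np.float64(0.00027178922857471247))
the job is handed in; nothing more can be done
None
```

The green-capped vial is in the sharps tub and the red lid is seated on it. I handed the job in at about 17.5 s, with the gripper well clear of everything.

- **Vial:** I released it inside the tub mouth. The top camera then showed it lying in the tub, before the lid went on.
- **Lid:** I centred it over the tub from the two fixed cameras and lowered it until it bore on the rim, with a peak reading of about 12 N upward. It touched at the predicted height (TCP z = 0.1935 m).
- **Final check of the lid:** its centre fits at (0.4796, 0.3048) m, against the tub's (0.480, 0.304) m, and its yaw at −0.1°, against −0.3° for the tub. The plate top came out at 184 mm where 183 mm was expected, and the handle top at 222 mm where 223 mm was expected. It lies flat with no visible tilt.
- **Red-capped vial:** it is still standing where it was.

No check failed. The wrist camera disagreed with the fixed cameras by about 2–3 mm on the vial and up to about 5 mm along the lid handle, so I used the fixed-camera values for positions along the handle and for placing the lid.

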